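Unlock the belt tensioner of a sensor test drive and hold it back

TASK

Get the belt tensioner on the speed-sensor test drive ready for a new belt: turn the red wing knob of its bayonet lock anticlockwise past the shoulders and lift it right up, then use the yellow handle to push the blue idler arm back against its spring, past both ratchet clicks, all the way to the black rubber buffer. The belt only slips on with the arm fully back, beyond where the pawl would catch it, so finish with the gripper still holding it there; do not let go. Leave the knob up and do not disturb the loose parts.

Things in the scene. Friction and masses are not known exactly. Their poses are not given: they have to be found in the camera images.
- test_drive: Fixed bench drive: green steel case, aluminium deck 310 (x) x 370 (y) mm, deck top 80 mm above the bench. Origin: centre of its underside; z up. On the deck at (x, y) mm: motor pulley (-35, 125), top 124 mm above the bench; bronze signal wheel, 120 mm dia, (-55, -95), top 136; black rubber buffer, 18 mm dia, (87, 4), top 107, which the arm meets when fully back. No belt is fitted.
- lock_knob (a point): Grip point in the red wing knob of the bayonet lock, on its vertical axis, 165 mm above the bench when down. The upright wing is 42 mm long (this point's x axis), 12 mm thick (y axis) and runs from 10 mm above to 20 mm below this point, over a flange of 30 mm dia. Nothing else within 70 mm of the axis reaches above 140 mm.
- lock_turn (a joint): Turn of the red knob (rad) about its vertical axis, positive = anticlockwise seen from above; starts between 0 and 0.25, end stop at 1.40. Friction 0.05 N m. Two lugs lie under the shoulders of the collar until about 1.0; only from there to 1.40 can the knob be lifted.
- lock_lift (a joint): Lift of the red knob along its vertical axis (m): 0 down, 0.022 at the top of its travel. It is captive and stays where it is lifted (3 N friction). Its pin locks the tensioner disc until it is lifted about 0.010.
- tension_swing (a joint): Swing of the tensioner (rad) about its vertical pivot: 0 = spring's rest on the front stop; grows as the arm is pushed back, clockwise seen from above; 0.68 = fully back on the black buffer. About 4 N at the handle at first, 10 N fully back. Ratchet clicks at about 0.27 and 0.51: past one, a released arm runs back a little and hangs on the pawl (at 0.31 or 0.54).
- tensioner_pivot (a point): Fixed point on the tensioner's vertical pivot axis, 96 mm above the bench.
- tensioner: Sprung tensioner: steel ratchet disc at the pivot, blue arm 24 mm wide with a black idler pulley (46 mm dia, 118 mm from the pivot, top 127 mm above the bench) and the yellow handle at its end. Origin on the pivot axis at deck height; y axis along the arm towards the handle; x axis = the way the handle goes when pushed back.
- pull_handle (a point): Grip point of the yellow handle: an upright round grip 18 mm dia fixed on the end of the arm, 155 mm from the pivot axis. The point lies on its axis 157 mm above the bench; the yellow part runs from 20 mm above to 35 mm below this point. It swings about 105 mm in an arc round the pivot.
- pawl (a joint): Lift of the small brass sprung pawl at the rim of the tensioner disc (rad): 0 is dropped in, about 0.1 on top of a tooth.
- spare_probe: Loose chrome speed sensor probe lying on the deck's front strip, 92 mm long (its x axis), 17 mm wide and high. Origin: underside. Leave it.
- stopper: Loose orange rubber stopper, a cone 33 mm dia and 28 mm high, standing on the deck's far left corner. Origin: centre of its underside. Leave it.
- gear_segment: Loose bronze gear segment, about 30 x 110 mm, 20 mm high, lying on the bench beside the drive. Origin: underside. Leave it.
- valve_body: Loose steel check valve body, 100 mm long, 38 mm wide, 56 mm high, lying on the bench beside the drive. Origin: underside. Leave it.

How it is judged:
By the outcome, as a careful person would: the job done as asked, in the order asked, and still so for the second after the job is handed in, while the arm keeps its last pose, push and grip.
It also fails if it takes over 51 s, if anything falls off the work surface, if the arm or the gripper's body presses on something with over 40 N, if the wrist force passes 120 N, or if a joint passes its speed limit or range.

ROBOT

A 6-joint arm with a two-finger parallel gripper is mounted at the origin on the work surface. World frame = base frame: x ahead of the robot, y to its left, z up, the work surface at z = 0. Lengths are in m, angles in rad, forces in N, time in s.
With the tool pointing down it reaches from about 0.35 to 0.975 m from the base axis. Payload 4.9 kg.
Tool frame: the origin (TCP) lies at the very end of the fingers, on their centre line; the grasp point (between the pads) lies 19 mm behind it (pinch_z is the distance from the TCP to the grasp point, in m); z points along the fingers, y is the line along which they close (so a half turn about z gives the same grasp; the last joint's range is limited). The gripper opens to 85 mm and grips with 20 to 120 N. Pads are 22 mm wide; open, the fingers measure 114 mm over their backs; the gripper's body (76 mm by 85 mm) begins 54 mm behind the grasp point. The pads swing forward as they close: fully open they stand 13 mm farther back than shut.
Start: joints at [-1.313, 0.053, 1.613, -0, 1.476, -0.119], TCP at [0.23, -0.581, 0.231] pointing down, gripper open.
Joint ranges: [-3.01, 3.01], [-1.01, 2.22], [0.06, 2.58], [-1.02, 4.17], [0.09, 2.62], [-3.14, 3.14]. Speed limits (rad/s): [2.57, 2.57, 3.14, 3.14, 3.14, 3.14].

INTERFACE

Orientations are given as a unit quaternion [w, x, y, z].
In Python, from plant import * gives the robot as it stands. The module is installed in compiled form; this text tells all that it offers.
- The arm moves only by the tool play_rows, never from a script. Its arguments are lists of equal length, an entry for each row: "linear": the shift along the world's x, y, z in m, a list of three; "turn": the turn about the world's z in degrees. A call has 1 to 8 rows; each row shifts and turns the commanded pose from where the row before left it; what a row does not reach is not made up. A row lasts 1/8 s, in which the tool goes at most 62.5 mm and 10.7 degrees, less where a joint would pass 70% of its speed; a pose out of reach is approached as far as the arm can. A call is refused whole if a number of a shift passes 0.0625 or a number of a turn 10.7, either way. A call with a gripper value outside its range is refused whole. "hand" is the finger opening in m, from 0 to 0.0854, set as the call begins (left out, the last holds). The fingers move at their own pace and stop on an object; the grip force is fixed at half the most. Time passes only in rows, so rows that do not move let the fingers close. It gives the time, the measured TCP pose, the force, the opening and the grip force at its end, in the units of the state.
- state(): the state, without advancing time (a new reading comes with each control period).
- grab_frame(name): name is "scene" or "side" or "wrist"; returns the picture (400x640x3 uint8, red, green, blue); there is no depth.
- camera_info(name): a dict with "camera_matrix" (3x3 intrinsics, pixels), "origin" and "attitude" of the camera in the world; the wrist camera has in their place "mount" (4x4, takes a point from camera to tool coordinates, whose origin is the TCP and whose axes are the flange's). Camera axes: x right, y down, z forward; pixel columns grow to the right and rows downward; lengths in m; the calibration is good to about 2 mm. A picture is of the moment at which its call begins: read the wrist's pose just before it. camera_info takes no time and is no camera call.
- job_done(): hands the job in; it is judged then, once.
Trained networks look in the newest picture that a camera, given by its name, has taken for a name from the list of things; names that differ only in an ending like _2 or _b are one class to them, and where a whole thing is asked for, a point or a joint stands for the part that bears it (a point fixed in the world has none). Each returns a list of dicts, best first, with "p" (0 to 1); they miss things now and then, are a little off and sometimes report something else, mostly with a low value. They report only what shows in the picture. A call takes as long as a camera call.
- trace(camera, thing): "region" (400x640 bool, what is visible of it) and "location" ([column, row] in pixels, amid what is visible of it).
The state is a dict: "time": time; "joint_pos": joint angles; "joint_vel": joint speeds; "joint_efforts": joint torques, N m; "tool_pos": TCP position; "tool_rot": TCP orientation; "contact_force": force on the tool from outside, world axes, zero at the start; "ft_torque": the same for the moment, N m; "gripper_width": opening from 0.0 (shut) to 1.0 (fully open); "grasp_force": force on a finger pad.
Only numpy, scipy, OpenCV 4.12 (cv2) and the standard library are available. Lean on these libraries where they do the work, as an engineer would, in place of code of your own. Each camera call takes 0.05 s, during which the arm holds its last target. There are 200 camera calls.

## Working session

There is one attempt and no reset: what is moved stays moved. The work goes in short steps, Python scripts to look and compute and a tool call to move; the robot and the scene stay as the last step left them, time stands still between calls to the robot, and variables do not carry over. Pictures are saved under pics/ and viewed, at most 10 in all, crops included, and the job is handed in when it is done.

Besides the shell and the picture viewer there is one more tool, called after "Call:" as a command line: name --pt "numbers of a row" for each row, then --argument value for the rest. play_rows: Moves the arm, as the interface text tells. Its arguments: {"type":"object","properties":{"linear":{"type":"array","items":{"type":"array","items":{"type":"number"}}},"turn":{"type":"array","items":{"type":"number"}},"hand":{"type":"number"}},"required":["linear","turn"]}

```bash
mkdir -p pics; cat > h.py <<'E'
from plant import *
import numpy as np, cv2
from scipy.spatial.transform import Rotation as R
def cam(n):
    i=camera_info(n); K=np.array(i["camera_matrix"])
    if "mount" in i:
        s=state(); q=s["tool_rot"]; T=np.eye(4); T[:3,:3]=R.from_quat([q[1],q[2],q[3],q[0]]).as_matrix(); T[:3,3]=s["tool_pos"]
        M=T@np.array(i["mount"]); return K,M[:3,:3],M[:3,3]
    a=np.array(i["attitude"])
    Rm=a if a.shape==(3,3) else R.from_quat([a[1],a[2],a[3],a[0]]).as_matrix()
    return K,Rm,np.array(i["origin"])
def ray(c,px):
    K,Rm,o=c; d=Rm@np.linalg.solve(K,[px[0],px[1],1]); return o,d/np.linalg.norm(d)
def atz(c,px,z):
    o,d=ray(c,px); return o+d*(z-o[2])/d[2]
def proj(c,p):
    K,Rm,o=c; q=K@(Rm.T@(np.asarray(p)-o)); return q[:2]/q[2]
def tri(obs):
    A=0;b=0
    for o,d in obs:
        P=np.eye(3)-np.outer(d,d); A=A+P; b=b+P@o
    return np.linalg.solve(A,b)
def save(n,im): cv2.imwrite("pics/"+n,im[:,:,::-1])
E
python3 - <<'E'
from h import *
np.set_printoptions(precision=4,suppress=True)
ims=[]
C={}
for n in ["scene","side"]:
    C[n]=cam(n); im=grab_frame(n); save(n+"0.png",im)
    print(n,C[n][2],camera_info(n)["attitude"])
    for t in ["test_drive","lock_knob","pull_handle","tensioner","spare_probe","stopper"]:
        for r in trace(n,t)[:2]:
            ys,xs=np.where(r["region"]); print(t,round(r["p"],2),np.round(r["location"]),xs.min(),xs.max(),ys.min(),ys.max(),len(xs), cv2.minAreaRect(np.c_[xs,ys].astype(np.float32)))
print(state())
E
```

```text
scene [0.9163 0.2512 0.8477] [-0.1402  0.4919  0.8255 -0.2388]
test_drive 0.61 [284. 214.] 183 377 136 293 19580 ((279.88494873046875, 208.37803649902344), (169.2896728515625, 130.64837646484375), 16.927513122558594)
test_drive 0.57 [224. 194.] 214 230 184 205 245 ((220.72991943359375, 195.50729370117188), (20.76089096069336, 15.720179557800293), 70.01689147949219)
lock_knob 0.72 [224. 196.] 214 228 184 206 240 ((221.0, 195.0), (22.0, 14.0), 90.0)
lock_knob 0.43 [284. 214.] 182 377 136 294 19826 ((278.6660461425781, 209.48367309570312), (170.87966918945312, 130.9168701171875), 16.189205169677734)
pull_handle 0.62 [256. 199.] 221 324 175 233 2576 ((269.53607177734375, 198.70619201660156), (46.80746078491211, 104.3775863647461), 66.03750610351562)
tensioner 0.86 [257. 201.] 221 324 175 232 2650 ((269.28448486328125, 198.16378784179688), (47.00770950317383, 104.38861083984375), 66.80140686035156)
spare_probe 0.74 [320. 164.] 313 328 150 174 167 ((320.5000305175781, 162.00001525878906), (7.155416965484619, 27.280027389526367), 26.56505012512207)
stopper 0.59 [333. 262.] 326 340 250 266 1
[... 998 characters left out ...]
6.5), (17.0, 17.0), 90.0)
spare_probe 0.52 [395. 207.] 374 416 203 212 286 ((395.0, 207.5), (42.0, 9.0), 0.0)
stopper 0.55 [287. 235.] 280 293 227 243 187 ((286.5, 235.0), (16.0, 13.0), 90.0)
{'time': 0.7, 'joint_pos': array([-1.313 ,  0.0527,  1.6128, -0.    ,  1.476 , -0.119 ]), 'joint_vel': array([-0.0004, -0.0008, -0.0018,  0.0009,  0.0013,  0.0005]), 'joint_efforts': array([ -0.0003, -39.355 , -37.0371,   0.    ,   0.0005,   0.    ]), 'tool_pos': array([ 0.23  , -0.5812,  0.2314]), 'tool_rot': array([0.    , 0.9823, 0.1873, 0.    ]), 'contact_force': array([0.1079, 0.6378, 0.6005]), 'ft_torque': array([-0.0259, -0.0403, -0.0168]), 'grasp_force': 0.0, 'gripper_width': 0.9972307671062873}
```

View pics/scene0.png

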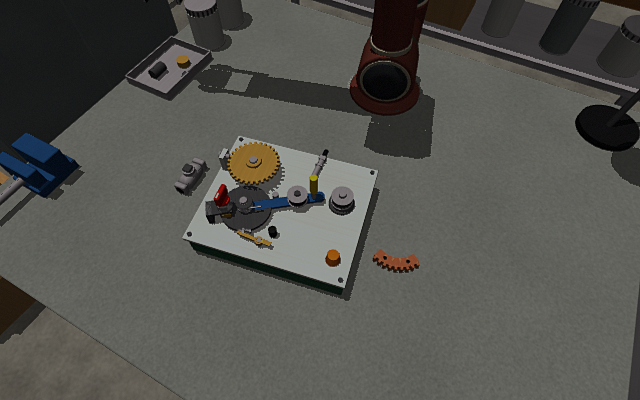

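View pics/side0.png

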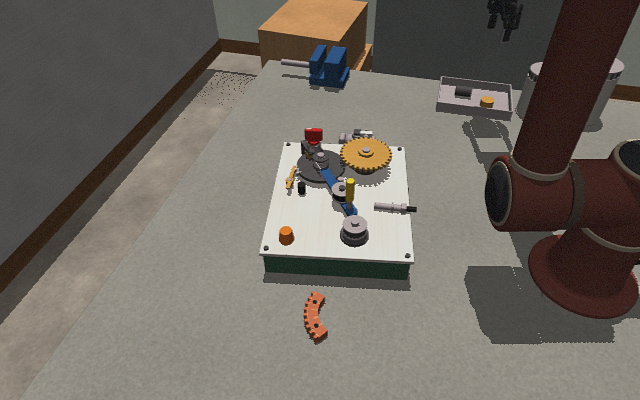

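```bash
python3 - <<'E'
from h import *
np.set_printoptions(precision=4,suppress=True)
ims=[cv2.imread(f"pics/{n}0.png") for n in("scene","side")]
C=[cam(n) for n in("scene","side")]
def blob(im,lo,hi,box):
    h=cv2.cvtColor(im,cv2.COLOR_BGR2HSV); m=cv2.inRange(h,lo,hi)
    x0,x1,y0,y1=box; k=np.zeros_like(m); k[y0:y1,x0:x1]=m[y0:y1,x0:x1]
    ys,xs=np.where(k); print(len(xs),xs.min(),xs.max(),ys.min(),ys.max()); return np.array([xs.mean(),ys.mean()])
for nm,lo,hi,bx in [("handle",(22,140,60),(35,255,255),[(306,322,170,202),(342,358,174,208)]),("knob",(0,150,50),(8,255,255),[(208,234,180,210),(300,326,122,150)])]:
    px=[blob(im,lo,hi,b) for im,b in zip(ims,bx)]
    print(nm,px,tri([ray(c,p) for c,p in zip(C,px)]))
    for c,p in zip(C,px): print(atz(c,p,.1495 if nm=="handle" else .16))
piv=[(243,202),(320,157)]
print("pivot",tri([ray(c,p) for c,p in zip(C,piv)]),[atz(c,p,.105) for c,p in zip(C,piv)])
# deck screws
print("scr scene",[atz(C[0],p,.082)[:2] for p in [(241,139),(374,172),(341,280),(190,234)]])
print("scr side",[atz(C[1],p,.082)[:2] for p in [(402,149),(408,257),(266,248),(288,144)]])
print("probe",[atz(C[0],(320,163),.088)[:2],atz(C[1],(395,207),.088)[:2]])
big=np.hstack([cv2.resize(ims[0][120:300,175:385],None,fx=2.0,fy=2.0,interpolation=2)[:, :400],cv2.resize(ims[1][110:290,255:425],None,fx=2.0,fy=2.0,interpolation=2)])
cv2.imwrite("pics/crop.png",big)
E
```

```text
42 310 317 175 180
162 346 354 178 201
handle [array([313.3571, 177.4048]), array([349.3642, 189.1605])] [0.4982 0.0261 0.1609]
[0.4855 0.0172 0.1495]
[0.5032 0.0215 0.1495]
111 214 229 184 205
178 305 321 128 144
knob [array([221.9009, 194.6036]), array([313.2697, 135.427 ])] [ 0.6221 -0.1261  0.1604]
[ 0.6214 -0.1268  0.16  ]
[ 0.6224 -0.1258  0.16  ]
pivot [ 0.5989 -0.096   0.123 ] [array([ 0.5915, -0.1041,  0.105 ]), array([ 0.6047, -0.1184,  0.105 ])]
scr scene [array([ 0.4263, -0.2255]), array([0.3604, 0.1158]), array([0.6422, 0.166 ]), array([ 0.7052, -0.1713])]
scr side [array([ 0.4197, -0.2287]), array([0.3614, 0.1135]), array([0.642 , 0.1632]), array([ 0.7059, -0.1763])]
probe [array([ 0.4023, -0.0096]), array([ 0.4065, -0.0127])]
```

View pics/crop.png

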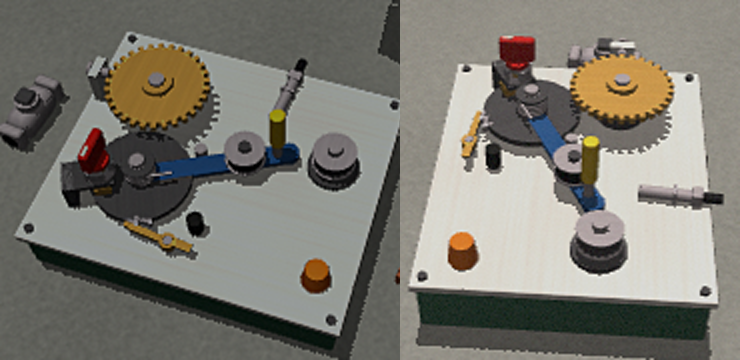

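Call:
play_rows --pt "0.046 0.055 0.012" --pt "0.046 0.055 0.012" --pt "0.046 0.055 0.012" --pt "0.046 0.055 0.012" --pt "0.046 0.055 0.012" --pt "0.046 0.055 0.012" --pt "0.046 0.055 0.012" --pt "0 0 0" --turn '[0, 0, 0, 0, 0, 0, 0, 0]'

```text
time: 1.7
tool_pos: [0.5091, -0.2472, 0.3049]
tool_rot: [0.001, 0.982, 0.19, 0.001]
contact_force: [-0.4, -0.4, -0.7]
gripper_width: 0.999
grasp_force: 0.0
```

```bash
python3 - <<'E'
from h import *
np.set_printoptions(precision=4,suppress=True)
c=cam("wrist"); im=grab_frame("wrist"); save("w1.png",im)
s=state(); print(s["tool_pos"],s["tool_rot"],s["joint_pos"],c)
for t in ["lock_knob","pull_handle"]:
    for r in trace("wrist",t)[:2]:
        ys,xs=np.where(r["region"]); print(t,r["p"],r["location"],xs.min(),xs.max(),ys.min(),ys.max(),len(xs))
for p in [(0.622,-.126,.165),(0.503,.022,.157),(.599,-.1,.1)]: print(proj(c,p))
E
```

```text
[ 0.5078 -0.2488  0.3041] [0.0005 0.982  0.1891 0.0002] [-0.587  -0.1226  1.6638 -0.0004  1.5994  0.6033] (array([[315.5571,   0.    , 316.7182],
       [  0.    , 315.5571, 202.6203],
       [  0.    ,   0.    ,   1.    ]]), array([[ 0.3745, -0.8792, -0.2946],
       [-0.9272, -0.3544, -0.121 ],
       [ 0.002 ,  0.3184, -0.9479]]), array([ 0.5855, -0.2172,  0.4487]))
lock_knob 0.74 [237.9, 15.5] 221 257 0 37 1155
pull_handle 0.62 [176.4, 58.8] 0 268 0 99 12808
[225.3846   5.0533]
[22.6538 80.6323]
[211.2749  36.5301]
```

View pics/w1.png

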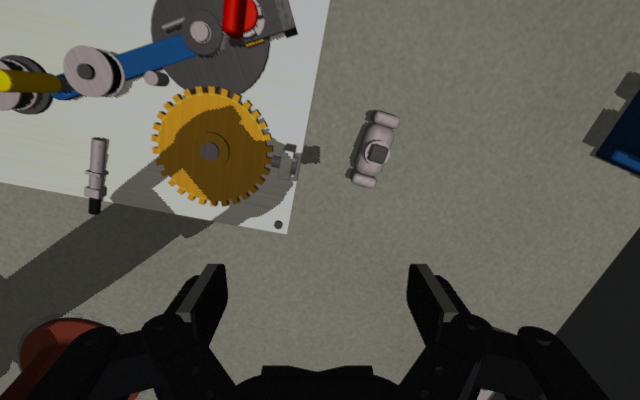

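Call:
play_rows --pt "0.02 0.045 0" --pt "0.02 0.045 0" --pt "0.02 0.045 0" --pt "0.02 0.045 0" --pt "0 0 0" --turn '[0, 0, 0, 0, 0]'

```text
time: 2.48
tool_pos: [0.5869, -0.0694, 0.3028]
tool_rot: [-0.0, 0.982, 0.188, -0.0]
contact_force: [-0.0, -1.2, -0.5]
gripper_width: 1.002
grasp_force: 0.0
```

```bash
python3 - <<'E'
from h import *
np.set_printoptions(precision=4,suppress=True)
c=cam("wrist"); im=grab_frame("wrist"); save("w2.png",im)
for t in ["lock_knob","pull_handle"]:
    for r in trace("wrist",t)[:2]:
        ys,xs=np.where(r["region"]); print(t,r["p"],r["location"],xs.min(),xs.max(),ys.min(),ys.max(),len(xs),cv2.minAreaRect(np.c_[xs,ys].astype(np.float32)))
for p in [(0.622,-.126,.165),(0.503,.022,.157),(.599,-.1,.1)]: print(proj(c,p))
np.savez("w2.npz",K=c[0],R=c[1],o=c[2])
E
```

```text
lock_knob 0.59 [391.8, 172.6] 372 406 152 200 1108 ((387.1422424316406, 174.6926727294922), (30.554658889770508, 48.56179428100586), 16.699243545532227)
pull_handle 0.64 [322.0, 186.4] 182 388 116 245 10427 ((282.6134338378906, 177.6299285888672), (104.95317077636719, 218.45132446289062), 80.88213348388672)
[387.0673 177.2842]
[199.3461 229.7201]
[345.0402 173.2855]
```

View pics/w2.png

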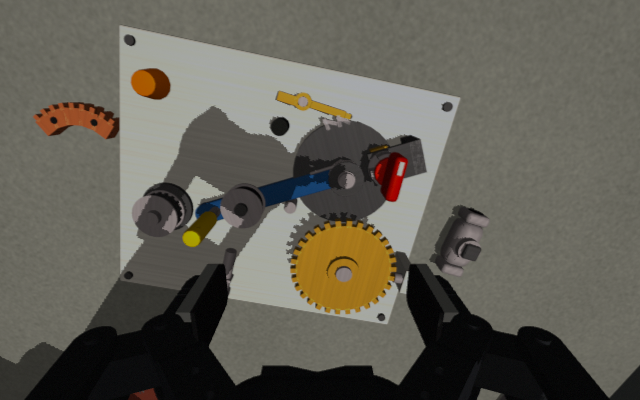

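```bash
python3 - <<'E'
from h import *
np.set_printoptions(precision=4,suppress=True)
z=np.load("w2.npz"); c=(z["K"],z["R"],z["o"]); im=cv2.imread("pics/w2.png")
h=cv2.cvtColor(im,cv2.COLOR_BGR2HSV); m=cv2.inRange(h,(0,150,30),(8,255,255)); m[:140]=0; m[210:]=0; m[:,:365]=0; m[:,415:]=0
ys,xs=np.where(m); v=h[ys,xs,2]; print(np.histogram(v,12))
for th in (150,190,220):
    k=v>th; 
    if k.sum()<20: continue
    W=np.array([atz(c,p,.175)[:2] for p in zip(xs[k],ys[k])],np.float32)
    r=cv2.minAreaRect(W*1000); u,s,vt=np.linalg.svd(W-W.mean(0)); print(th,k.sum(),r,W.mean(0),np.degrees(np.arctan2(vt[0][1],vt[0][0])))
# handle top
m=cv2.inRange(h,(22,140,160),(35,255,255)); m[:225]=0;m[250:]=0;m[:,:178]=0;m[:,205:]=0
ys,xs=np.where(m);print("htop",xs.mean(),ys.mean(),len(xs),atz(c,(xs.mean(),ys.mean()),.177),atz(c,(191.5,239.5),.177))
for zz in(.096,.105,.115,.125): print("piv",zz,atz(c,(344.5,180),zz),atz(cam("scene"),(243.5,199),zz),atz(cam("side"),(320.5,155),zz))
print("buf",atz(c,(280,126.5),.107), "idler",atz(c,(241,208),.127))
a=np.radians(10.3); print("buf from drive",.533+.087*np.cos(a)-.004*np.sin(a),-.030+.087*np.sin(a)+.004*np.cos(a))
cv2.imwrite("pics/knob.png",cv2.resize(im[130:260,170:430],None,fx=3,fy=3,interpolation=2))
E
```

```text
(array([242,  54,  36, 105,  54,  27,  35,  50,  69,  85,  82, 132]), array([ 38.  ,  49.25,  60.5 ,  71.75,  83.  ,  94.25, 105.5 , 116.75,
       128.  , 139.25, 150.5 , 161.75, 173.  ]))
150 214 ((622.9475708007812, -123.6375503540039), (36.097164154052734, 23.62841033935547), 10.859214782714844) [ 0.6216 -0.1306] -148.98557
htop 190.83240223463687 238.52513966480447 179 [0.5024 0.0228 0.177 ] [0.5017 0.022  0.177 ]
piv 0.096 [ 0.5908 -0.1032  0.096 ] [ 0.5804 -0.1119  0.096 ] [ 0.6085 -0.1369  0.096 ]
piv 0.105 [ 0.5927 -0.1016  0.105 ] [ 0.5844 -0.1075  0.105 ] [ 0.6055 -0.126   0.105 ]
piv 0.115 [ 0.5948 -0.0998  0.115 ] [ 0.5889 -0.1027  0.115 ] [ 0.6022 -0.114   0.115 ]
piv 0.125 [ 0.5969 -0.098   0.125 ] [ 0.5934 -0.0979  0.125 ] [ 0.5988 -0.102   0.125 ]
buf [ 0.6212 -0.0154  0.107 ] idler [ 0.5276 -0.0066  0.127 ]
buf from drive 0.6178827894397527 -0.010508667133143417
```

View pics/knob.png

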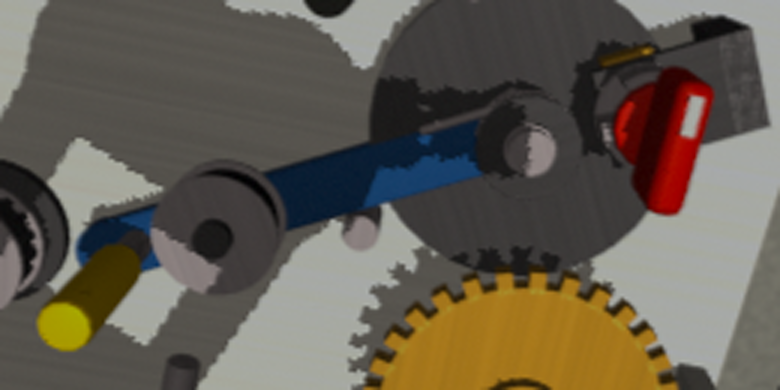

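```bash
python3 - <<'E'
from h import *
np.set_printoptions(precision=4,suppress=True)
z=np.load("w2.npz"); c=(z["K"],z["R"],z["o"])
f=lambda x,y:atz(c,(170+x/3,130+y/3),.175)
a,b=f(693,77),f(665,211); print(a,b,np.linalg.norm(a-b),(a+b)/2,np.degrees(np.arctan2(*(a-b)[[1,0]])),f(683,145))
s=state();print(s["tool_pos"],s["joint_pos"])
E
```

```text
[ 0.6453 -0.1257  0.175 ] [ 0.6057 -0.1362  0.175 ] 0.040966999424502874 [ 0.6255 -0.131   0.175 ] 14.756573952183913 [ 0.6261 -0.1321  0.175 ]
[ 0.5862 -0.0719  0.3031] [-0.2477 -0.0607  1.6075 -0.0006  1.5956  0.9485]
```

Call:
play_rows --pt "0.013 -0.019 -0.02" --pt "0.013 -0.019 -0.02" --pt "0.013 -0.02 -0.03" --pt "0 0 -0.03" --pt "0 0 0" --turn '[-3.5, -3.5, 0, 0, 0]' --hand 0.05

```text
time: 3.25
tool_pos: [0.6233, -0.1297, 0.1999]
tool_rot: [-0.001, 0.992, 0.125, -0.003]
contact_force: [0.2, 1.0, -0.4]
gripper_width: 0.584
grasp_force: 0.0
```

```bash
python3 - <<'E'
from h import *
np.set_printoptions(precision=4,suppress=True)
s=state();q=s["tool_rot"];print(s["tool_pos"],s["gripper_width"],np.degrees(2*np.arctan2(q[2],q[1])),s["contact_force"])
c=cam("wrist"); im=grab_frame("wrist"); save("w3.png",im)
for a in (-21,21):
  for z in(.175,):
    t=np.radians(14.8); print(proj(c,(.6255+a/1e3*np.cos(t),-.131+a/1e3*np.sin(t),z)))
E
```

```text
[ 0.6233 -0.1297  0.1999] 0.5842377281878426 14.415036949418862 [ 0.222   1.0321 -0.4287]
[318.1953 271.9479]
[317.8663 207.0899]
```

View pics/w3.png

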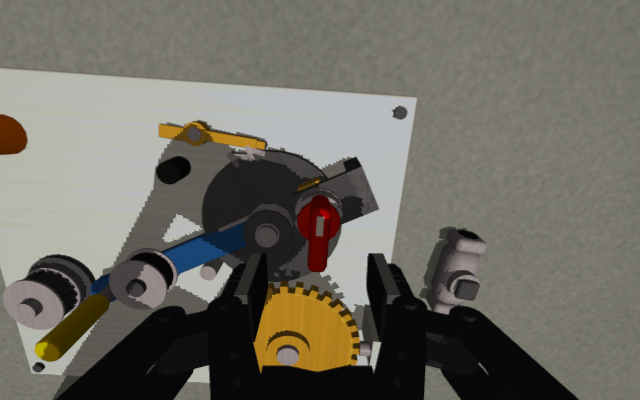

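Call:
play_rows --pt "0.003 -0.001 -0.02" --pt "0 0 -0.02" --pt "0 0 -0.01" --pt "0 0 0" --turn '[0, 0, 0, 0]'

```text
time: 3.8
tool_pos: [0.6279, -0.1287, 0.1518]
tool_rot: [-0.001, 0.992, 0.127, -0.001]
contact_force: [-0.1, 0.7, 0.3]
gripper_width: 0.584
grasp_force: 0.0
```

Call:
play_rows --pt "0 0 0" --pt "0 0 0" --pt "0 0 0" --pt "0 0 0" --pt "0 0 0" --turn '[0, 0, 0, 0, 0]' --hand 0.0

```text
time: 4.42
tool_pos: [0.6292, -0.1291, 0.1547]
tool_rot: [0.0, 0.992, 0.127, 0.001]
contact_force: [-0.6, 2.2, 6.1]
gripper_width: 0.124
grasp_force: 62.0
```

Call:
play_rows --pt "0 0 0" --pt "0 0 0" --pt "0 0 0" --pt "0 0 0" --turn '[8, 8, 8, 0]'

```text
time: 4.92
tool_pos: [0.6285, -0.1275, 0.1547]
tool_rot: [-0.002, 0.944, 0.331, -0.0]
contact_force: [-4.2, 5.9, 8.6]
gripper_width: 0.126
grasp_force: 62.4
```

Call:
play_rows --pt "-0.001 0.001 0.001" --pt "0 0 0" --pt "0 0 0" --pt "0 0 0" --pt "0 0 0" --pt "0 0 0" --turn '[9, 9, 9, 9, 7, 0]'

```text
time: 5.68
tool_pos: [0.6255, -0.1256, 0.1547]
tool_rot: [-0.004, 0.757, 0.654, -0.001]
contact_force: [-8.6, 7.9, 9.8]
gripper_width: 0.122
grasp_force: 62.6
```

```bash
python3 - <<'E'
from h import *
s=state();q=s["tool_rot"];print(s["tool_pos"],s["gripper_width"],np.degrees(2*np.arctan2(q[2],q[1])),s["contact_force"],s["ft_torque"])
E
```

```text
[ 0.62550286 -0.12563716  0.15465305] 0.12166698254721381 81.67267305942865 [-8.64804125  7.90238118  9.82226158] [ 1.48214013  1.76578482 -0.05433728]
```

Call:
play_rows --pt "-0.001 0.001 0.005" --pt "0 0 0.005" --pt "0 0 0.005" --pt "0 0 0.005" --pt "0 0 0" --turn '[0, 0, 0, 0, 0]'

```text
time: 6.3
tool_pos: [0.6253, -0.1256, 0.1733]
tool_rot: [-0.003, 0.757, 0.653, -0.001]
contact_force: [-5.0, 5.2, 0.0]
gripper_width: 0.124
grasp_force: 61.2
```

Call:
play_rows --pt "0 0 0.003" --pt "0 0 0.002" --pt "0 0 0" --turn '[0, 0, 0]'

```text
time: 6.68
tool_pos: [0.6252, -0.1257, 0.1769]
tool_rot: [-0.003, 0.757, 0.653, -0.001]
contact_force: [-2.3, 5.4, -6.2]
gripper_width: 0.126
grasp_force: 60.4
```

Call:
play_rows --pt "0 0 0.003" --pt "0 0 0" --turn '[0, 0]'

```text
time: 6.92
tool_pos: [0.6248, -0.1256, 0.177]
tool_rot: [-0.004, 0.757, 0.653, -0.001]
contact_force: [2.9, 4.5, -19.3]
gripper_width: 0.125
grasp_force: 58.7
```

Call:
play_rows --pt "0 0 0" --pt "0 0 0" --pt "0 0 0" --turn '[0, 0, 0]' --hand 0.05

```text
time: 7.3
tool_pos: [0.6282, -0.1282, 0.1854]
tool_rot: [0.002, 0.757, 0.653, 0.001]
contact_force: [-0.1, -0.9, -0.1]
gripper_width: 0.585
grasp_force: 0.0
```

Call:
play_rows --pt "0 0 0.03" --pt "0 0 0.03" --pt "0 0 0.02" --pt "0 0 0" --turn '[0, 0, 0, 0]'

```text
time: 7.8
tool_pos: [0.628, -0.1277, 0.2656]
tool_rot: [0.002, 0.757, 0.653, 0.001]
contact_force: [-0.3, 0.0, -0.4]
gripper_width: 0.581
grasp_force: 0.0
```

```bash
python3 - <<'E'
from h import *
s=state();print(s["tool_pos"],s["joint_pos"])
a=[]
for n,(x0,x1,y0,y1) in (("scene",(175,385,120,300)),("side",(255,425,110,290))):
    im=grab_frame(n)[y0:y1,x0:x1]; a.append(cv2.resize(im,None,fx=2,fy=2,interpolation=2)[:,:400])
save("after.png",np.hstack(a))
E
```

```text
[ 0.62796557 -0.12767849  0.2656399 ] [-3.16550361e-01  6.82859161e-02  1.53963362e+00 -1.97892934e-04
  1.52835038e+00 -1.69645635e-01]
```

View pics/after.png

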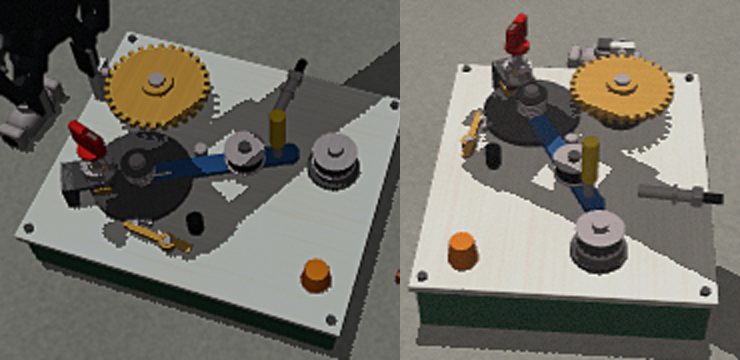

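Call:
play_rows --pt "-0.025 0.03 0" --pt "-0.025 0.03 0" --pt "-0.025 0.03 0" --pt "-0.025 0.03 -0.02" --pt "-0.026 0.03 -0.02" --pt "0 0 -0.02" --pt "0 0 0" --turn '[9, 9, 9, 9, 9, 0, 0]'

```text
time: 8.78
tool_pos: [0.4993, 0.0227, 0.1993]
tool_rot: [-0.002, 0.45, 0.893, -0.001]
contact_force: [-0.1, 0.2, 0.1]
gripper_width: 0.582
grasp_force: 0.0
```

```bash
python3 - <<'E'
from h import *
s=state();q=s["tool_rot"];print(s["tool_pos"],s["joint_pos"],np.degrees(2*np.arctan2(q[2],q[1])))
c=cam("wrist"); im=grab_frame("wrist"); save("w4.png",im)
print(proj(c,(.502,.0225,.177)),proj(c,(.502,.0225,.122)))
E
```

```text
[0.4992666  0.02274755 0.19930021] [-1.03253504e-01 -2.28036376e-01  1.92986096e+00 -4.11550149e-04
  1.44517518e+00 -7.40828022e-01] 126.53334661465684
[320.69812676 246.72785894] [320.19785983 213.6926284 ]
```

View pics/w4.png

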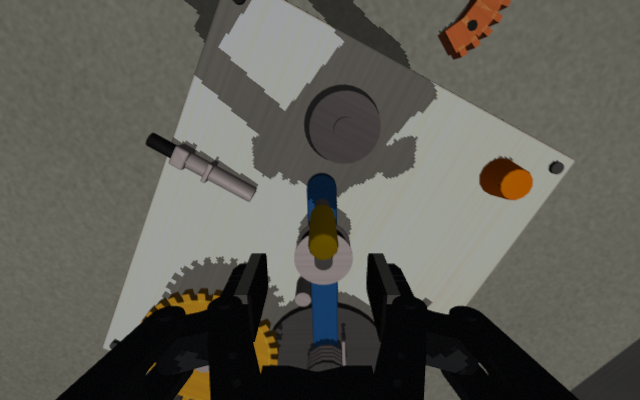

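Call:
play_rows --pt "0.002 0 -0.02" --pt "0 0 -0.02" --pt "0 0 -0.014" --pt "0 0 0" --turn '[0, 0, 0, 0]'

```text
time: 9.32
tool_pos: [0.5016, 0.0229, 0.1463]
tool_rot: [-0.002, 0.45, 0.893, -0.001]
contact_force: [0.4, 0.1, -0.1]
gripper_width: 0.584
grasp_force: 0.0
```

Call:
play_rows --pt "0 0 0" --pt "0 0 0" --pt "0 0 0" --pt "0 0 0" --pt "0 0 0" --turn '[0, 0, 0, 0, 0]' --hand 0.0

```text
time: 9.95
tool_pos: [0.5034, 0.0228, 0.1496]
tool_rot: [0.001, 0.449, 0.893, 0.0]
contact_force: [-0.3, 0.3, 5.0]
gripper_width: 0.19
grasp_force: 58.5
```

Call:
play_rows --pt "0.0062 0.0045 0" --pt "0.0061 0.0043 0" --pt "0.0065 0.0038 0" --pt "0.0065 0.0035 0" --pt "0.007 0.0032 0" --pt "0.0068 0.003 0" --pt "0 0 0" --turn '[-2.8, -2.8, -2.8, -2.8, -2.8, -2.8, 0]'

```text
time: 10.82
tool_pos: [0.5417, 0.0449, 0.1496]
tool_rot: [-0.0, 0.575, 0.818, -0.001]
contact_force: [-4.1, -0.6, 8.1]
gripper_width: 0.19
grasp_force: 59.3
```

Call:
play_rows --pt "0.0072 0.0025 0" --pt "0.0072 0.0023 0" --pt "0.0074 0.0018 0" --pt "0.0073 0.0016 0" --pt "0.0074 0.001 0" --pt "0.0074 0.0009 0" --pt "0 0 0" --turn '[-2.8, -2.8, -2.8, -2.8, -2.8, -2.8, 0]'

```text
time: 11.7
tool_pos: [0.5851, 0.0551, 0.1496]
tool_rot: [-0.001, 0.688, 0.725, -0.001]
contact_force: [-8.8, 0.2, 9.6]
gripper_width: 0.186
grasp_force: 59.5
```

Call:
play_rows --pt "0.006 0.0004 0" --pt "0.006 0.0002 0" --pt "0.003 0 0" --pt "0 0 0" --turn '[-2.2, -2.2, -1.1, 0]'

```text
time: 12.2
tool_pos: [0.5996, 0.0557, 0.1496]
tool_rot: [-0.001, 0.722, 0.692, -0.002]
contact_force: [-8.8, -1.3, 10.4]
gripper_width: 0.185
grasp_force: 59.5
```

Still only spring force, so I'll push on until the buffer resists.

Call:
play_rows --pt "0.002 0 0" --pt "0.002 0 0" --pt "0 0 0" --turn '[-0.7, -0.7, 0]'

```text
time: 12.58
tool_pos: [0.6001, 0.0557, 0.1495]
tool_rot: [-0.004, 0.73, 0.683, -0.005]
contact_force: [-22.2, -1.9, 18.0]
gripper_width: 0.189
grasp_force: 60.9
```

Call:
play_rows --pt "0 0 0" --pt "0 0 0" --pt "0 0 0" --pt "0 0 0" --pt "0 0 0" --pt "0 0 0" --pt "0 0 0" --pt "0 0 0" --turn '[0, 0, 0, 0, 0, 0, 0, 0]'

```text
time: 13.58
tool_pos: [0.6001, 0.0557, 0.1495]
tool_rot: [-0.004, 0.73, 0.683, -0.005]
contact_force: [-23.3, -1.7, 17.6]
gripper_width: 0.189
grasp_force: 60.8
```

```bash
python3 - <<'E'
from h import *
a=[]
for n,(x0,x1,y0,y1) in (("scene",(175,385,120,300)),("side",(255,425,110,290))):
    im=grab_frame(n)[y0:y1,x0:x1]; a.append(cv2.resize(im,None,fx=2,fy=2,interpolation=2)[:,:400])
save("final.png",np.hstack(a))
E
```

```text
(no output)
```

View pics/final.png

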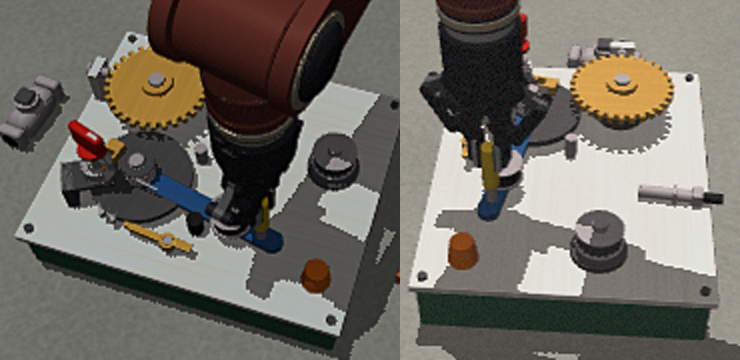

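The picture shows the blue arm against the black buffer at about (197,222), the red knob up at (87,140), and the loose parts where they were. The gripper is holding the handle steadily.

```bash
python3 -c "
from plant import *
print(job_done())"
```

```text
the job is handed in; nothing more can be done
None
```

The red knob is turned and fully up, the tensioner arm is held on the black buffer with the gripper still gripping the yellow handle, the loose parts look undisturbed, and the job was handed in at about 14 s.

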